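# Release the quick clamp on the round housing

## Robot

A 7-joint arm with a two-finger parallel gripper is mounted at the origin on the work surface. World frame = base frame: x ahead of the robot, y to its left, z up, the work surface at z = 0. Lengths are in m, angles in rad, forces in N, time in s.
With the tool pointing down it reaches from about 0.4 to 0.85 m from the base axis. Payload 10.4 kg.
Tool frame: the origin (TCP) lies between the finger pads; the fingertips stand 17 mm ahead of it and the grasp point (between the pads) lies 2 mm behind it; z points along the fingers, y is the line along which they close (so a half turn about z gives the same grasp; the last joint's range is limited). The gripper opens to 85 mm and grips with 20 to 120 N. Pads are 22 mm wide; open, the fingers measure 114 mm over their backs; the gripper's body (76 mm by 85 mm) begins 54 mm behind the grasp point. The pads swing forward as they close: fully open they stand 13 mm farther back than shut.
Start: joints at [1.205, 0.332, -0.065, 1.46, 0.022, 1.35, -0.088], TCP at [0.21, -0.589, 0.248] pointing down, gripper open.
Joint ranges: [-2.6, 2.6], [-0.5, 2.12], [-1.47, 1.34], [0.16, 2.42], [-1.27, 4.41], [0.06, 2.06], [-2.6, 2.6]. Speed limits (rad/s): [2.22, 2.22, 2.79, 2.79, 3.14, 3.14, 3.14].

## Interface

Orientations are given as a unit quaternion [x, y, z, w].
In Python, from workcell import readout, imaging, manip gives the robot as it stands. The module is installed in compiled form; this text tells all that it offers.
- The arm moves only by the shell command python3 -m crank 'ROWS' [OPENING] [FORCE]. ROWS is JSON, a list of rows, each a list of 4 numbers: the shift along the tool's x, y, z as a fraction of full scale, then the turn about the tool's z as a fraction of full scale. In form: [[x, y, z, yaw], ...]. A call has 1 to 5 rows; each row is the pose to reach, as a shift and turn from the pose commanded when the call began, along the tool's axes at that moment; what a row does not reach only later rows make up. Full scale, the value 1, is 400 mm for a shift and 60 degrees for a turn. A row lasts 1/12 s, in which the tool goes at most 41.7 mm and 7.16 degrees, less where a joint would pass 70% of its speed; a pose out of reach is approached as far as the arm can. A call with a number of a shift or a turn outside -1 to 1 is refused whole. A call with a gripper value outside its range is refused whole. OPENING is the gripper command: -1 is shut, 1 is fully open, values between are in proportion, set as the call begins (- or left out, the last holds). The fingers move at their own pace and stop on an object; FORCE is the grip in N (left out, the last holds). Time passes only in rows, so rows that repeat a pose let the fingers close. It gives the time, the measured TCP pose, the force, the opening and the grip force at its end, in the units of the state.
- readout.get_obs(): the state, without advancing time (a new reading comes with each control period).
- imaging.camera(name): name is "side" or "top" or "wrist"; returns a dict with "color" (384x512x3 uint8, red, green, blue), "fx", "fy", "cx", "cy" (pixels), "rvec" (rotation vector, rad) and "tvec" (3), from world to camera coordinates, as OpenCV has them. Camera axes: x right, y down, z forward; pixel columns grow to the right and rows downward; lengths in m; the calibration is good to about 2 mm. A picture is of the moment at which its call begins. There is no depth.
- manip.hand_in(): hands the job in; it is judged then, once.
The state is a dict: "clock": time; "joint_pos": joint angles; "joint_velocities": joint speeds; "tau": joint torques, N m; "position": TCP position; "ee_rot": TCP orientation; "ft_force": force on the tool from outside, world axes, zero at the start; "torque": the same for the moment, N m; "grip_width": opening from 0.0 (shut) to 1.0 (fully open); "grasp_force": force on a finger pad.
Only numpy, scipy, OpenCV 4.12 (cv2) and the standard library are available. Lean on these libraries where they do the work, as an engineer would, in place of code of your own. Each camera call takes 0.05 s, during which the arm holds its last target. There are 200 camera calls.

## Task

Two quick clamps stand on the bench, one holding a round housing, the other a square one. Open the clamp that holds the round housing: press its black thumb plate fully down to release the ratchet, then push its sliding jaw all the way back along the bar, away from the housing. Push only; pick nothing up: leave the housings where they sit, the other clamp closed and locked, and the other things on the bench where they are.

Things in the scene. Friction and masses are not known exactly. Their poses are not given: they have to be found in the camera images.
- round_clamp: Quick clamp holding the round housing, fixed to the bench (both clamps are alike): red base 270 x 80 x 12 mm, 48 mm high fixed jaw, toothed steel bar, bare metal sliding jaw. Origin on the bench on the clamp's centre line. x runs along the bar from fixed jaw to end stop, the way the jaw opens; z up. Base from x = -110 to +160 mm, fixed jaw's face at -73, end stop (38 mm high) 146 to 158.
- round_jaw (a joint): Position of that clamp's sliding jaw along its bar, m: 0 = closed on the round housing, 0.090 = fully back at its stop. Starts at 0 to 0.002. With the ratchet engaged it has 3 mm of play; once released it slides with about 5 N of friction and stays where it is left.
- round_jaw_face (a point): Point on the sliding jaw's upright plate: on the centre line of the face that looks at the held part, 85 mm above the bench. The plate is 60 mm wide and 14 mm thick, its top 100 mm above the bench. Above the held part (top 44 mm above the bench) this face is free to be pushed towards the clamp's +x. Axes as the clamp's.
- round_release (a joint): Travel of that jaw's ratchet release, in m: 0 = up (ratchet engaged), 0.009 = pressed fully down; it frees the jaw from 0.005 on. It resists with about 5 N and stays down once pressed (no spring return).
- round_release_top (a point): Centre of the top of the release: a black ribbed thumb plate, 44 mm (along the bar) x 40 mm, on the jaw's carriage. Its top is 70 mm above the bench when up, 61 mm when down; its centre is 58 mm from the jaw face towards the clamp's +x, and rides with the jaw. The jaw's upright plate ends 22 mm before it and stands 30 mm higher. Axes as the clamp's.
- round_housing: The round housing, loose on the clamp's dark rubber pad between the jaws (1.5 to 3.5 mm of slack). Aluminium disc 44 mm across and 18 mm high with a 24 mm boss on top (24 mm in all) and two small ears at the foot, 60 mm over the ears. Origin at the centre of its underside, 20 mm above the bench.
- square_clamp: Quick clamp holding the square housing, fixed to the bench (both clamps are alike): red base 270 x 80 x 12 mm, 48 mm high fixed jaw, toothed steel bar, bare metal sliding jaw. Origin on the bench on the clamp's centre line. x runs along the bar from fixed jaw to end stop, the way the jaw opens; z up. Base from x = -110 to +160 mm, fixed jaw's face at -73, end stop (38 mm high) 146 to 158.
- square_jaw (a joint): Position of that clamp's sliding jaw along its bar, m: 0 = closed on the square housing, 0.090 = fully back at its stop. Starts at 0 to 0.002. With the ratchet engaged it has 3 mm of play; once released it slides with about 5 N of friction and stays where it is left.
- square_jaw_face (a point): Point on the sliding jaw's upright plate: on the centre line of the face that looks at the held part, 85 mm above the bench. The plate is 60 mm wide and 14 mm thick, its top 100 mm above the bench. Above the held part (top 44 mm above the bench) this face is free to be pushed towards the clamp's +x. Axes as the clamp's.
- square_release (a joint): Travel of that jaw's ratchet release, in m: 0 = up (ratchet engaged), 0.009 = pressed fully down; it frees the jaw from 0.005 on. It resists with about 5 N and stays down once pressed (no spring return).
- square_release_top (a point): Centre of the top of the release: a black ribbed thumb plate, 44 mm (along the bar) x 40 mm, on the jaw's carriage. Its top is 70 mm above the bench when up, 61 mm when down; its centre is 58 mm from the jaw face towards the clamp's +x, and rides with the jaw. The jaw's upright plate ends 22 mm before it and stands 30 mm higher. Axes as the clamp's.
- square_housing: The square housing, loose on the clamp's dark rubber pad between the jaws (1.5 to 3.5 mm of slack). Aluminium square block 44 x 44 mm, 18 mm high, with a 20 mm square boss on top (24 mm in all). Origin at the centre of its underside, 20 mm above the bench.
- spare_housing: A second round aluminium housing with ears (44 mm disc, 60 mm over the ears, 24 mm high), loose on the bench between the clamps. Origin at the centre of its underside. Leave alone.
- tape_roll: Roll of cream tape lying flat, 90 mm outer diameter, 25 mm high, loose on the bench. Origin at the centre of its underside. Leave alone.
- primer_jar: Amber jar with a white lid, 52 mm in diameter, 70 mm high, loose on the bench. Origin at the centre of its underside. Leave alone.
Things that resemble listed ones, but are neither listed nor needed, are in the scene too. Leave any brown or purple look-alike of the round_housing alone.

How it is judged:
On the way, in this order (a step that is already met when the one before it is completed fails the run):
1. the round housing's release is pressed down while its jaw is still closed (value of joint round_release above 0.007 m and value of joint round_jaw below 0.02 m), for 0.1 s.
2. its jaw is pushed fully back (value of joint round_jaw above 0.084 m), for 0.2 s.
At the end, for the whole second after the job is handed in: The round housing's jaw is at rest within 6 mm of fully back, its release down; the other jaw moved under 6 mm, its release pressed under 3 mm; both clamped housings are within 10 mm of their start places, the spare housing, tape roll and jar within 15 mm, all upright and at rest (value of joint round_jaw above 0.084 m and velocity of joint round_jaw below 0.005 m/s and value of joint round_release above 0.005 m and value of joint square_jaw below 0.006 m and value of joint square_release below 0.003 m and distance of each of round_housing, square_housing from where it was at the start of the episode below 0.01 m and distance of each of spare_housing, tape_roll, primer_jar from where it was at the start of the episode below 0.015 m and angle between each of round_housing, square_housing, spare_housing, tape_roll, primer_jar's own z axis and vertical below 0.15 rad and linear speed of each of round_housing, square_housing, spare_housing, tape_roll, primer_jar below 0.02 m/s); the robot touches nothing.
It fails at once if the square housing's clamp is released or opened (value of joint square_release above 0.004 m or value of joint square_jaw above 0.008 m).
It fails at once if a clamped housing is shifted more than 10 mm, or lifted (distance of any of round_housing, square_housing from where it was at the start of the episode above 0.01 m).
It fails at once if a bystander is shifted more than 15 mm, lifted or tipped (distance of any of spare_housing, tape_roll, primer_jar from where it was at the start of the episode above 0.015 m or angle between any of spare_housing, tape_roll, primer_jar's own z axis and vertical above 0.3 rad).
It also fails if it takes over 38 s, if anything falls off the work surface, if the arm or the gripper's body presses on something with over 40 N, if the wrist force passes 120 N, or if a joint passes its speed limit or range.

## Working session

There is one attempt and no reset: what is moved stays moved. The work goes in short steps, Python scripts to look and compute and a shell command to move; the robot and the scene stay as the last step left them, time stands still between calls to the robot, and variables do not carry over. Pictures are saved under pics/ and viewed, at most 10 in all, crops included, and the job is handed in when it is done.

```bash
mkdir -p pics
cat > h.py <<'E'
import numpy as np, cv2
from workcell import readout, imaging, manip
from scipy.spatial.transform import Rotation as R
def cam(n,save=None):
    c=imaging.camera(n); c['R']=cv2.Rodrigues(np.array(c['rvec'],float))[0]; c['t']=np.array(c['tvec'],float).ravel()
    if save: cv2.imwrite('pics/'+save,c['color'][:,:,::-1])
    return c
def ray(c,u,v,z):
    d=c['R'].T@np.array([(u-c['cx'])/c['fx'],(v-c['cy'])/c['fy'],1]); o=-c['R'].T@c['t']
    return o+d*(z-o[2])/d[2]
def proj(c,p):
    q=c['R']@np.array(p,float)+c['t']; return np.array([c['fx']*q[0]/q[2]+c['cx'],c['fy']*q[1]/q[2]+c['cy']])
E
python3 - <<'E'
from h import *
a=cam('top','top1.png'); b=cam('side','side1.png')
for c in(a,b): print(-c['R'].T@c['t'],c['fx'])
o=readout.get_obs(); print(o['clock'],o['position'],R.from_quat(o['ee_rot']).as_matrix().round(3))
cv2.imwrite('pics/both.png',cv2.resize(np.hstack([a['color'],b['color']])[:,:,::-1],(800,300)))
cv2.imwrite('pics/topL.png',cv2.resize(a['color'][:,:,::-1],(800,600),interpolation=cv2.INTER_CUBIC))
cv2.imwrite('pics/sideL.png',cv2.resize(b['color'][:,:,::-1],(800,600),interpolation=cv2.INTER_CUBIC))
E
```

```text
[ 0.29685759 -0.00422944  1.03869805] 415.9763840551635
[0.44916958 0.98533764 0.66797413] 399.52322698200834
0.1 [ 0.20995904 -0.58834842  0.24759404] [[ 0.942  0.336 -0.   ]
 [ 0.336 -0.942  0.001]
 [-0.    -0.001 -1.   ]]
```

View pics/topL.png

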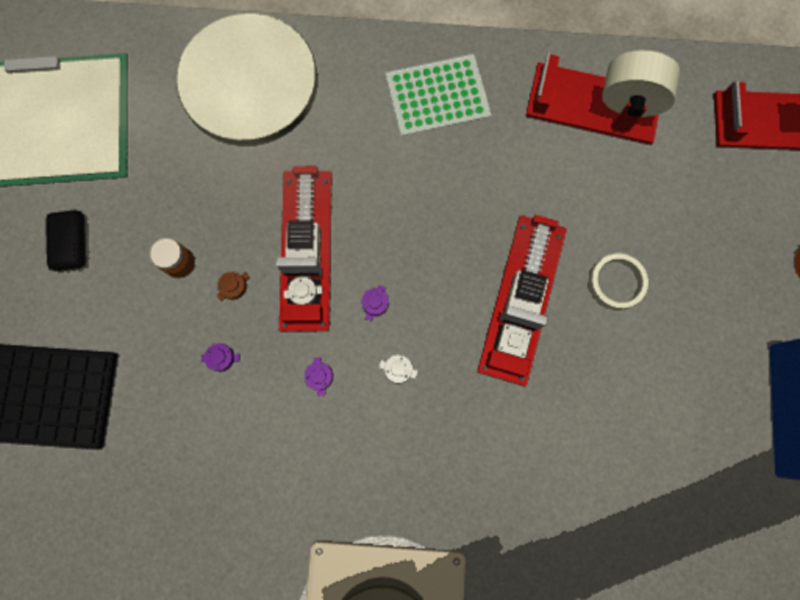

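View pics/sideL.png

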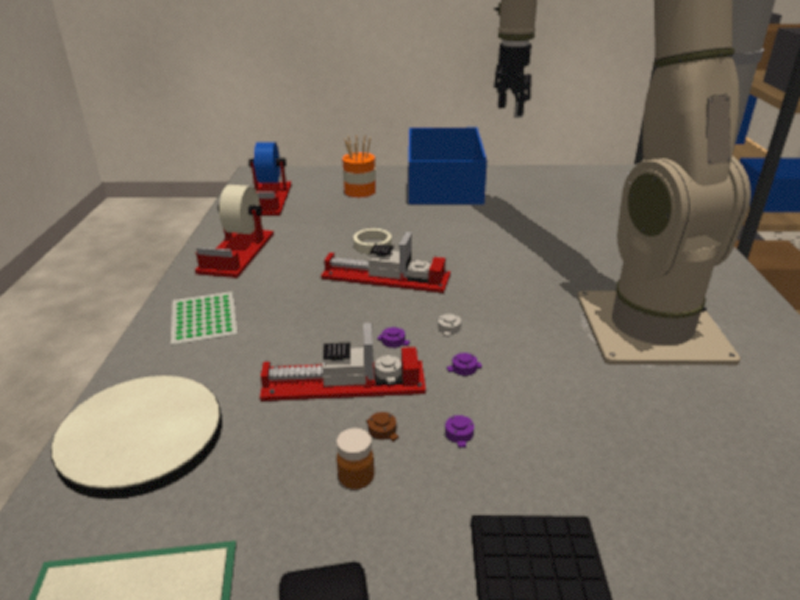

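The top view (800 px scale) shows two red clamps. The left one, around (303,250), holds a part with ears at (301,290). The right one, around (525,300), holds a square block at (515,340). The loose white round housing is at (398,368), and the brown and purple look-alikes are elsewhere. The left clamp fits the description. I'll confirm that in one crop and measure it.

Run:
```python
from h import *
c=cam('top'); im=c['color']; s=512/800
hsv=cv2.cvtColor(im,cv2.COLOR_RGB2HSV)
cv2.imwrite('pics/crop.png',cv2.resize(im[100:250,165:375,::-1],(798,570),interpolation=cv2.INTER_CUBIC))
red=(((hsv[...,0]<8)|(hsv[...,0]>172))&(hsv[...,1]>150)&(hsv[...,2]>60)).astype(np.uint8)
for nm,(x0,x1,y0,y1) in dict(round=(172,218,100,218),square=(300,368,130,252)).items():
    m=np.zeros_like(red); m[y0:y1,x0:x1]=red[y0:y1,x0:x1]
    p=cv2.findNonZero(m).reshape(-1,2)
    w=np.array([ray(c,u,v,.012)[:2] for u,v in p]).astype(np.float32)
    r=cv2.minAreaRect(w); print(nm,r); print(cv2.boxPoints(r).round(4).tolist())
    blk=np.zeros_like(red); blk[y0:y1,x0:x1]=(im.max(2)<50)[y0:y1,x0:x1]
    n,l,st,ce=cv2.connectedComponentsWithStats(blk)
    for i in range(1,n):
        if st[i,4]>40: print('blk',st[i].tolist(),ce[i].round(1),ray(c,*ce[i],.07).round(4))
```

```text
round ((0.5673962831497192, 0.17179198563098907), (0.27525991201400757, 0.07893916964530945), 4.632778167724609)
[[0.4269999861717224, 0.20000000298023224], [0.4334000051021576, 0.12129999697208405], [0.7077999711036682, 0.1436000019311905], [0.7013999819755554, 0.22220000624656677]]
blk [182, 174, 23, 3, 51] [192.6 174.7] [0.5097 0.1638 0.07  ]
square ((0.5112643241882324, -0.1862177550792694), (0.07969409972429276, 0.2763345539569855), 77.43931579589844)
[[0.3677000105381012, -0.19509999454021454], [0.637499988079071, -0.25519999861717224], [0.6547999978065491, -0.17739999294281006], [0.38510000705718994, -0.11729999631643295]]
blk [330, 173, 19, 21, 158] [338.9 183.5] [ 0.5134 -0.1857  0.07  ]
blk [321, 204, 22, 7, 47] [331.4 207. ] [ 0.4556 -0.1698  0.07  ]
```

View pics/crop.png

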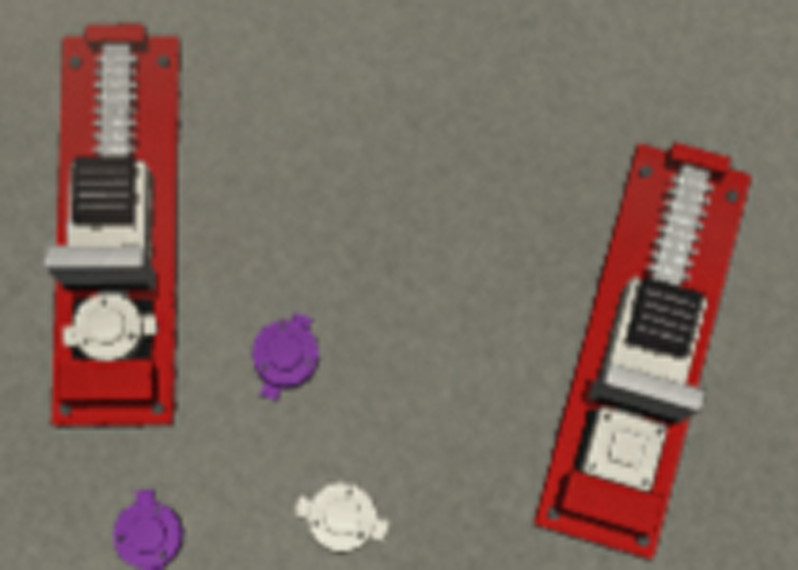

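The crop confirms it: the left clamp holds the disc with ears, at crop (107,325). Its thumb plate is at crop (103,190), its jaw plate top is at about (95,255), and the right clamp holds the square block. The base measures 275x79 mm against 270x80, with the end stop leaning out at the far edge, and its yaw is 4.6°. I'll start the approach.

```bash
cat >> h.py <<'E'
U=np.array([.9967,.0808]); 
def go(p):
    o=readout.get_obs(); M=R.from_quat(o['ee_rot']).as_matrix()
    s=M.T@(np.array(p)-o['position'])/.4
    yaw=np.degrees(np.arctan2(M[1,0],M[0,0])); print('rows',s.round(4),'yaw',((yaw-4.63)/60).round(4),'clock',o['clock'],'pos',np.round(o['position'],4),'F',np.round(o['ft_force'],1))
E
python3 -m crank '[[0.35,-0.35,0,0.25],[0.35,-0.35,0,0.25],[0.35,-0.35,0,0.25],[0.35,-0.35,0,0.25],[0.35,-0.35,0,0.25]]' -1
python3 -m crank '[[0.25,-0.43,0,0],[0.25,-0.43,0,0],[0.25,-0.43,0,0],[0.25,-0.43,0,0],[0.25,-0.43,0,0]]'
python3 -m crank '[[0.25,-0.43,0,0],[0.25,-0.43,0,0],[0.25,-0.43,0,0],[0.25,-0.43,0,0],[0.25,-0.43,0,0]]'
python3 - <<'E'
from h import *
c=cam('top')
print('release',ray(c,192.1,150,.07),'jawtop corners',ray(c,165+48/3.8,100+247/3.8,.1),ray(c,165+142/3.8,100+247/3.8,.1),ray(c,165+48/3.8,100+264/3.8,.1),ray(c,165+142/3.8,100+264/3.8,.1))
O=np.array([.4302,.1607])+.11*U; print('origin',O,'release pred',O+.031*U,'face pred',O-.027*U)
go([.571,.172,.2])
E
```

```text
clock: 0.57
position: [0.2963, -0.4065, 0.2482]
ee_rot: [0.999, 0.042, 0.0, -0.0]
ft_force: [0.3, 0.1, 0.5]
grip_width: 0.301
grasp_force: 0.0
clock: 0.98
position: [0.3816, -0.227, 0.2484]
ee_rot: [0.999, 0.042, 0.0, 0.0]
ft_force: [0.2, -1.0, -0.8]
grip_width: 0.0
grasp_force: 0.0
clock: 1.4
position: [0.4671, -0.0473, 0.2485]
ee_rot: [0.999, 0.042, 0.0, -0.0]
ft_force: [0.2, 0.3, -0.0]
grip_width: 0.004
grasp_force: 0.0
release [0.57065792 0.17137124 0.07      ] jawtop corners [0.52367399 0.19574661 0.1       ] [0.52781579 0.13837248 0.1       ] [0.51302427 0.19456605 0.1       ] [0.51715535 0.13732078 0.1       ]
origin [0.539837 0.169588] release pred [0.5707347 0.1720928] face pred [0.5129261 0.1674064]
rows [ 0.3017 -0.5092  0.1234] yaw 0.0079 clock 1.45 pos [ 0.4688 -0.0417  0.2487] F [-0.5  5.7 -0.2]
```

Three estimates agree to about 1 mm: the release by ray is at (0.5707,0.1714), the base geometry predicts (0.5707,0.1721), and the jaw plate measures 57 mm wide against 60. Next I move above the thumb plate.

```bash
python3 -m crank '[[0.25,-0.42,0,0.008],[0.25,-0.42,0,0.008],[0.25,-0.42,0,0.008],[0.25,-0.42,0,0.008],[0.25,-0.42,0,0.008]]' >/dev/null
python3 -m crank '[[0.05,-0.08,0.1,0],[0.05,-0.08,0.2,0],[0.05,-0.08,0.28,0],[0.05,-0.08,0.28,0],[0.05,-0.08,0.28,0]]'
python3 - <<'E'
from h import *
go([.573,.172,.095]); 
a=cam('side','side2.png')
p=proj(a,[.571,.172,.07]); u,v=(p-[90,90]).astype(int).clip(0)
cv2.imwrite('pics/s2.png',cv2.resize(a['color'][v:v+135,u:u+180,::-1],(720,540),interpolation=cv2.INTER_CUBIC))
E
```

```text
clock: 2.28
position: [0.569, 0.1576, 0.1351]
ee_rot: [0.999, 0.036, -0.002, 0.0]
ft_force: [0.4, 0.1, 0.9]
grip_width: 0.002
grasp_force: 0.0
rows [ 0.0131 -0.0351  0.1003] yaw -0.0076 clock 2.2833 pos [0.569  0.1576 0.1351] F [0.4 0.1 0.9]
```

View pics/s2.png

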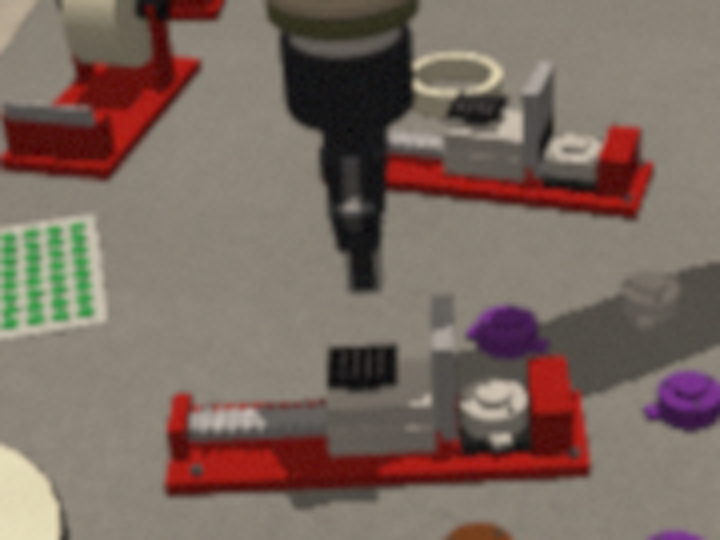

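The fingertips, at crop (364,290), hang straight above the thumb plate at (363,365) and clear of the jaw plate at (443,300). I centre first and then press.

```bash
python3 -m crank '[[0.013,-0.035,0.03,-0.008],[0.013,-0.035,0.08,-0.008],[0.013,-0.035,0.1,-0.008],[0.013,-0.035,0.1,-0.008],[0.013,-0.035,0.1,-0.008]]'
python3 -m crank '[[0,0,0.01,0],[0,0,0.02,0],[0,0,0.03,0],[0,0,0.038,0],[0,0,0.038,0]]'
python3 - <<'E'
from h import *
go([.573,.172,.077])
E
```

```text
clock: 2.75
position: [0.5751, 0.172, 0.0981]
ee_rot: [0.999, 0.04, 0.001, 0.0]
ft_force: [-0.1, 0.1, 0.1]
grip_width: -0.001
grasp_force: 0.0
clock: 3.17
position: [0.5746, 0.1724, 0.081]
ee_rot: [0.999, 0.04, 0.0, 0.0]
ft_force: [0.7, -0.6, 0.6]
grip_width: 0.002
grasp_force: 0.4
rows [-0.0042  0.0006  0.0099] yaw -0.0001 clock 3.1667 pos [0.5746 0.1724 0.081 ] F [ 0.7 -0.6  0.6]
```

```bash
python3 -m crank '[[0,0,0.005,0],[0,0,0.01,0],[0,0,0.01,0],[0,0,0.01,0]]'
python3 - <<'E'
from h import *
go([.573,.172,.077])
a=cam('side','side3.png')
p=proj(a,[.571,.172,.07]); u,v=(p-[60,60]).astype(int).clip(0)
cv2.imwrite('pics/s3.png',cv2.resize(a['color'][v:v+90,u:u+120,::-1],(720,540),interpolation=cv2.INTER_CUBIC))
E
```

```text
clock: 3.5
position: [0.5749, 0.1725, 0.078]
ee_rot: [0.999, 0.04, 0.001, 0.0]
ft_force: [-0.7, -2.0, 10.3]
grip_width: -0.0
grasp_force: 5.2
rows [-0.0048  0.001   0.0025] yaw 0.0 clock 3.5 pos [0.5749 0.1725 0.078 ] F [-0.7 -2.  10.3]
```

View pics/s3.png

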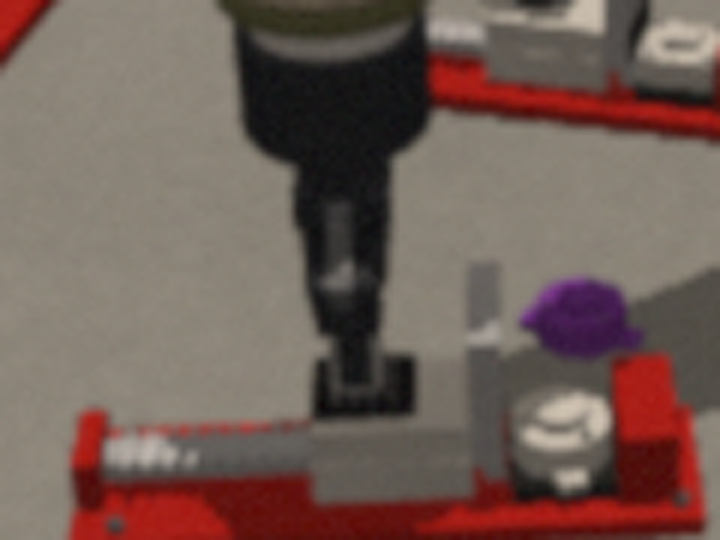

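The tips, at crop (355,385), are on the thumb plate and the contact force is 10 N. I press on until it bottoms out.

```bash
for i in 1 2; do python3 -m crank '[[0,0,0.003,0],[0,0,0.005,0],[0,0,0.005,0]]' | egrep 'pos|ft_'; done
```

```text
position: [0.5757, 0.1727, 0.0777]
ft_force: [-4.0, -4.0, 23.5]
position: [0.5772, 0.1729, 0.0775]
ft_force: [-3.8, -5.4, 34.3]
```

It has bottomed: the tip is at 0.0605 against 0.061 given, and the force is rising steeply. I lift, cross over the jaw plate and check the position before descending.

```bash
python3 -m crank '[[0,0,-0.08,0],[0,0,-0.17,0],[0,0,-0.17,0],[-0.08,0,-0.17,0],[-0.16,0,-0.17,0]]'
python3 -m crank '[[-0.06,0,0,0],[-0.06,0,0,0],[-0.06,0,0,0]]'|grep pos
python3 - <<'E'
from h import *
c=cam('top','top4.png'); go([.488,.1654,.084])
b=cam('side')
x=cv2.resize(c['color'][90:215,150:275,::-1],(400,400),interpolation=cv2.INTER_CUBIC)
p=proj(b,[.54,.17,.07]); u,v=(p-[62,72]).astype(int).clip(0)
y=cv2.resize(b['color'][v:v+125,u:u+125,::-1],(400,400),interpolation=cv2.INTER_CUBIC)
cv2.imwrite('pics/s4.png',np.hstack([x,y]))
E
```

```text
clock: 4.47
position: [0.51, 0.1675, 0.1406]
ee_rot: [0.999, 0.04, -0.0, -0.001]
ft_force: [-0.2, 0.9, -0.1]
grip_width: -0.001
grasp_force: 0.0
position: [0.4857, 0.1652, 0.1409]
rows [ 0.0032 -0.0002  0.1427] yaw 0.0001 clock 4.7667 pos [0.4867 0.1652 0.1411] F [ 0.4 -0.5  0.3]
```

View pics/s4.png

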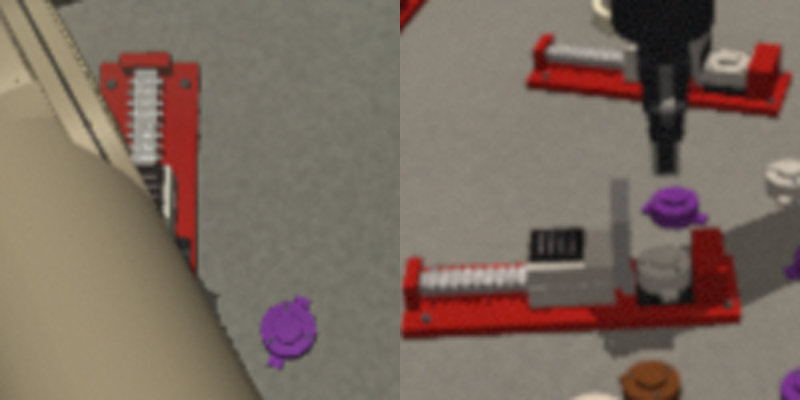

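In the side view the thumb plate is down, closer to the carriage than before. The fingers, at (665,170), hang on the housing side of the jaw plate at (621,190), clear of it. I descend and push.

```bash
python3 -m crank '[[0,0,0.07,0],[0,0,0.14,0],[0,0,0.14,0],[0,0,0.14,0]]'|egrep 'pos|ft_'
python3 -m crank '[[0.02,0,0,0],[0.04,0,0,0],[0.06,0,0,0],[0.08,0,0,0],[0.1,0,0,0]]'|egrep 'pos|ft_'
python3 -m crank '[[0.02,0,0,0],[0.04,0,0,0],[0.06,0,0,0],[0.08,0,0,0],[0.1,0,0,0]]'|egrep 'pos|ft_'
python3 - <<'E'
from h import *
go(list(np.array([.502,.1666])+.09*U)+[.085])
E
```

```text
position: [0.4862, 0.1655, 0.0843]
ft_force: [0.7, 0.8, 1.1]
position: [0.5272, 0.1689, 0.086]
ft_force: [-6.7, -0.7, 5.9]
position: [0.5671, 0.1721, 0.086]
ft_force: [-6.7, 0.4, 4.8]
rows [0.0617 0.0006 0.0024] yaw 0.0001 clock 5.9833 pos [0.5671 0.1721 0.086 ] F [-6.7  0.4  4.8]
```

```bash
python3 -m crank '[[0.015,0,0,0],[0.03,0,0,0],[0.045,0,0,0],[0.05,0,0,0],[0.05,0,0,0]]'|egrep 'pos|ft_'
for i in 1 2; do python3 -m crank '[[0.005,0,0,0],[0.01,0,0,0],[0.01,0,0,0]]'|egrep 'pos|ft_'; done
```

```text
position: [0.5874, 0.1737, 0.0856]
ft_force: [-0.4, -0.5, 0.3]
position: [0.5904, 0.1739, 0.0853]
ft_force: [-2.6, 0.1, 1.9]
position: [0.5923, 0.174, 0.0852]
ft_force: [-14.7, -3.0, 11.8]
```

The force is rising at TCP x = 0.592, where the stop was predicted. One more small push will confirm it.

```bash
python3 -m crank '[[0.005,0,0,0],[0.01,0,0,0],[0.01,0,0,0],[0.01,0,0,0]]'|egrep 'pos|ft_'
python3 -m crank '[[-0.01,0,0,0],[-0.03,0,0,0],[-0.06,0,0,0],[-0.06,0,0,0]]'|egrep 'pos|ft_'
python3 -m crank '[[0,0,-0.1,0],[0,0,-0.2,0],[0,0,-0.3,0],[0,0,-0.4,0],[0,0,-0.4,0]]'|egrep 'pos|ft_'
python3 -m crank '[[0,0.1,0,0],[0,0.2,0,0],[0,0.3,0,0],[0,0.4,0,0],[0,0.4,0,0]]'|egrep 'pos|ft_'
python3 -m crank '[[0,0.1,0,0],[0,0.2,0,0],[0,0.2,0,0],[0,0.2,0,0],[0,0.2,0,0]]'|egrep 'clock|pos|ft_'
python3 - <<'E'
from h import *
c=cam('top'); b=cam('side')
x=cv2.resize(c['color'][90:215,150:275,::-1],(400,400),interpolation=cv2.INTER_CUBIC)
p=proj(b,[.54,.17,.07]); u,v=(p-[62,72]).astype(int).clip(0)
y=cv2.resize(b['color'][v:v+125,u:u+125,::-1],(400,400),interpolation=cv2.INTER_CUBIC)
cv2.imwrite('pics/s5.png',np.hstack([x,y]))
E
```

```text
position: [0.5925, 0.1742, 0.085]
ft_force: [-37.3, -8.9, 28.1]
position: [0.5731, 0.1726, 0.0851]
ft_force: [-0.6, 0.2, -0.8]
position: [0.5775, 0.174, 0.2538]
ft_force: [0.5, 1.2, 0.4]
position: [0.5886, 0.0022, 0.2445]
ft_force: [0.2, -1.6, -0.3]
clock: 8.82
position: [0.594, -0.0663, 0.245]
ft_force: [-0.1, 0.8, -0.6]
```

View pics/s5.png

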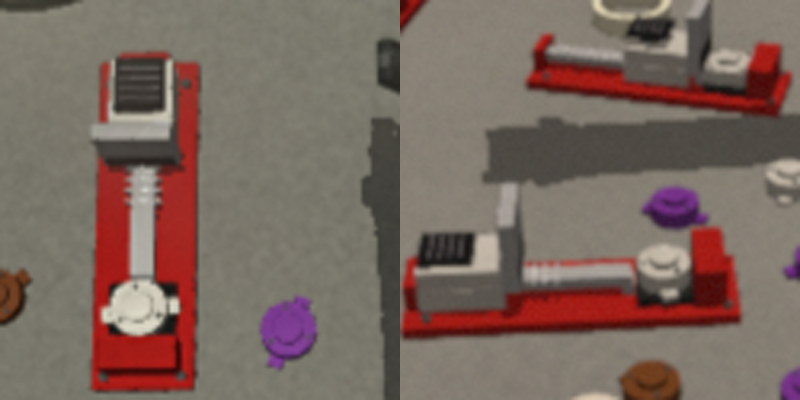

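The picture shows the jaw against the end stop, with the carriage at (140,90) in the top view. The plate is down, the round housing is still on its pad at (138,307), and the square clamp is untouched.

```bash
python3 -c "from workcell import manip; print(manip.hand_in())"
```

```text
the job is handed in; nothing more can be done
None
```

I opened the round housing's clamp and handed the job in at about 9 s of the 38 s limit: its release is pressed down and its jaw is against the end stop. In the last picture the round housing sits on its pad and the square clamp is still closed; hand-in returned no verdict.

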